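# Lay out a re-heeling job at the cobbler's bench

### The arm

A 7-joint arm with a two-finger parallel gripper is mounted at the origin on the work surface. World frame = base frame: x ahead of the robot, y to its left, z up, the work surface at z = 0. Lengths are in m, angles in rad, forces in N, time in s.
With the tool pointing down it reaches from about 0.425 to 0.875 m from the base axis. Payload 4.7 kg.
Tool frame: the origin (TCP) lies at the very end of the fingers, on their centre line; the grasp point (between the pads) lies manip.grip_depth behind it (manip.grip_depth is the distance from the TCP to the grasp point, in m); z points along the fingers, y is the line along which they close (so a half turn about z gives the same grasp; the last joint's range is limited). The gripper opens to 87 mm and grips with 3 to 60 N. Pads are 19 mm wide; open, the fingers measure 117 mm over their backs; the gripper's body (75 mm by 190 mm) begins 51 mm behind the grasp point.
Start: joints at [1.133, 0.321, -0.07, 1.45, 0.023, 1.371, -0.057], TCP at [0.284, -0.585, 0.223] pointing down, gripper open.
Joint ranges: [-2.86, 2.86], [-0.3, 2.09], [-1.38, 1.24], [0.06, 2.45], [-1.56, 4.7], [0.09, 2.05], [-2.69, 2.69]. Speed limits (rad/s): [2.57, 2.57, 3.14, 3.14, 3.14, 3.14, 3.14].

### API

Orientations are given as a unit quaternion [x, y, z, w].
In Python, from bench import manip gives the robot as it stands. The module is installed in compiled form; this text tells all that it offers.
- The arm moves only by the tool apply_moves, never from a script. Its argument "plan" is a list of rows, each a list of 7 numbers: the finger opening in m, from 0 to 0.087, then the shift along the tool's x, y, z in m, then the turn, a rotation vector about the tool's x, y, z in rad. A call has 1 to 20 rows; each row is the pose to reach, as a shift and turn from the pose commanded when the call began, along the tool's axes at that moment; what a row does not reach only later rows make up. A row lasts 1/8 s, in which the tool goes at most 62.5 mm and 10.7 degrees, less where a joint would pass 70% of its speed; a pose out of reach is approached as far as the arm can. A call with a gripper value outside its range is refused whole. The fingers move at their own pace and stop on an object; the grip force is fixed at half the most. Time passes only in rows, so rows that repeat a pose let the fingers close. It gives the time, the measured TCP pose, the force, the opening and the grip force at its end, in the units of the state.
- manip.get_state(): the state, without advancing time (a new reading comes with each control period).
- manip.snapshot(name): name is "side" or "top"; returns the picture (384x512x3 uint8, red, green, blue); there is no depth.
- manip.calibration(name): a dict with "intrinsics" (3x3 intrinsics, pixels), "R" (3x3) and "t" (3): a world point X has camera coordinates R X + t. Camera axes: x right, y down, z forward; pixel columns grow to the right and rows downward; lengths in m; the calibration is good to about 2 mm. A picture is of the moment at which its call begins. calibration takes no time and is no camera call.
- manip.finish_job(): hands the job in; it is judged then, once.
Trained networks look in the newest picture that a camera, given by its name, has taken for a name from the list of things; names that differ only in an ending like _2 or _b are one class to them, and where a whole thing is asked for, a point or a joint stands for the part that bears it (a point fixed in the world has none). Each returns a list of dicts, best first, with "p" (0 to 1); they miss things now and then, are a little off and sometimes report something else, mostly with a low value. They report only what shows in the picture. A call takes as long as a camera call. They do not tell look-alikes from the thing itself.
- manip.find_in(camera, label): "bbox" ([centre column, centre row, width, height] in pixels, round what is visible of it).
The state is a dict: "time": time; "q": joint angles; "dq": joint speeds; "joint_efforts": joint torques, N m; "position": TCP position; "tcp_rot": TCP orientation; "wrist_force": force on the tool from outside, world axes, zero at the start; "ft_torque": the same for the moment, N m; "width": finger opening in m; "gripper_force": force on a finger pad.
Only numpy, scipy, OpenCV 4.12 (cv2) and the standard library are available. Lean on these libraries where they do the work, as an engineer would, in place of code of your own. Each camera call takes 0.05 s, during which the arm holds its last target. There are 200 camera calls.

### The job

Set out the re-heeling job on the red mat: lay the tan leather heel lift squarely on the bare heel seat of the upturned brown shoe, straight edge towards the toe, and the black rubber top piece flush on top of it, facing the same way. Stand the yellow glue tin midway between the two upturned shoes and the blue nail tin directly behind it (on the side away from the robot, in line across the mat's depth) with a finger's breadth (about 20 mm) between the tins. Keep the tins upright and do not shift the polish pot, bottle or hammer.

Things in the scene. Friction and masses are not known exactly. Their poses are not given: they have to be found in the camera images.
- mat: red work mat, 220 mm deep (x) by 400 mm wide (y), 3 mm thick, fixed flat on the bench. Origin: centre of its underside; x points away from the robot across its depth ('behind'), y to the left along its width. The shoes stand 145 mm left and right of its centre (either may be on the left): its centre is midway between them
- brown_shoe: brown child's shoe, fixed sole up on a post on the mat, 160 long, 62 wide, toe towards the robot. Origin: mid underside of the post's foot, on the mat's top; x from toe to heel, z up. Flat sole on top at z = 92 mm. No heel: the bare seat is the pale patch; the lift sits right with its origin at x = +48, y = 0, z = 92 mm, its x axis along the shoe's x
- black_shoe: black child's shoe, fixed sole up on a post on the mat, 160 long, 62 wide, toe towards the robot. Origin: mid underside of the post's foot, on the mat's top; x from toe to heel, z up. Flat sole on top at z = 92 mm; it already has a finished heel, whose top is 126 mm above the origin. Leave it as it is
- lift: loose tan leather heel lift with dark layer lines, 22 mm thick, about 50 g, D-shaped in plan, 55 mm long (x), 50 mm wide (y). Origin: on the underside, 22 mm from the straight edge, 33 mm from the tip of the round back, midway across; x points to the round back, z up; the parallel sides run from x = -22 to +8 mm
- top_piece: loose black rubber top piece for the heel, 12 mm thick, about 30 g, same outline as the lift: D-shaped in plan, 55 mm long (x), 50 mm wide (y). Origin: on the underside, 22 mm from the straight edge, 33 mm from the tip of the round back, midway across; x points to the round back, z up; the parallel sides run from x = -22 to +8 mm
- glue_tin: loose closed round glue tin, yellow with a pale band and black lid, 56 mm diameter, 72 mm tall (lid 52 mm diameter above 62 mm), about 250 g, standing. Origin: centre of its underside, z up
- nail_tin: loose closed round nail tin, blue with a steel lid, 57 mm diameter, 62 mm tall, about 300 g, standing. Origin: centre of its underside, z up
- polish_bottle: bystander: standing reddish-brown polish bottle with red cap, 44 mm diameter, 120 mm tall, beyond the mat; origin at the centre of its underside; leave alone
- polish_pot: bystander: low round shoe-polish pot, black with a brass lid, 48 mm diameter, 22 mm high, on the mat near its front edge between the shoes; origin at the centre of its underside; leave alone
- hammer: bystander: hammer lying at the left of the bench, along its x, head to +x, below 40 mm high; leave alone
Things that resemble listed ones, but are neither listed nor needed, are in the scene too. Several things have the shape of the top_piece; the one meant has the colours described above. There is more than one size of the brown_shoe; the one meant has the size given above.

How it is judged:
At the end, for the whole second after the job is handed in: Lift on the brown shoe's heel seat (12 mm along, 10 mm across) and top piece on the lift (10 mm), both flat, within 0.25 rad, right way round; glue tin midway between the shoes (15 mm; 20 mm in depth); nail tin behind it (20 mm sideways; centres 59 to 98 mm apart); upright, at rest (x of lift in the frame of brown_shoe between 0.036 and 0.06 m and y of lift in the frame of brown_shoe between -0.01 and 0.01 m and z of lift in the frame of brown_shoe between 0.087 and 0.097 m and angle between the x axis of lift and the x axis of brown_shoe, either way round below 0.25 rad and x of brown_shoe in the frame of lift below -0.02 m and horizontal distance between top_piece and lift below 0.01 m and z of top_piece in the frame of brown_shoe between 0.108 and 0.12 m and angle between the x axis of top_piece and the x axis of lift, either way round below 0.25 rad and x of brown_shoe in the frame of top_piece below -0.02 m and x of glue_tin in the frame of mat between -0.02 and 0.02 m and y of glue_tin in the frame of mat between -0.015 and 0.015 m and y of nail_tin in the frame of mat between -0.02 and 0.02 m and x of nail_tin in the frame of mat above 0.04 m and horizontal distance between nail_tin and glue_tin between 0.059 and 0.098 m and angle between each of lift, top_piece, glue_tin, nail_tin's own z axis and vertical below 0.1 rad and linear speed of each of lift, top_piece, glue_tin, nail_tin below 0.02 m/s and height (world z) of glue_tin between -0.002 and 0.008 m and height (world z) of nail_tin between -0.002 and 0.008 m); the robot touches nothing.
It fails at once if the glue tin is tipped (over 0.6 rad) (angle between glue_tin's own z axis and vertical above 0.6 rad).
It fails at once if the nail tin is tipped (over 0.6 rad) (angle between nail_tin's own z axis and vertical above 0.6 rad).
It fails at once if the polish bottle is shifted more than 30 mm (distance of polish_bottle from where it was at the start of the episode above 0.03 m).
It fails at once if the polish pot is shifted more than 30 mm (distance of polish_pot from where it was at the start of the episode above 0.03 m).
It fails at once if the hammer is shifted more than 30 mm (distance of hammer from where it was at the start of the episode above 0.03 m).
It also fails if it takes over 131 s, if anything falls off the work surface, if the arm or the gripper's body presses on something with over 40 N, if the wrist force passes 120 N, or if a joint passes its speed limit or range.

## Working session

There is one attempt and no reset: what is moved stays moved. The work goes in short steps, Python scripts to look and compute and a tool call to move; the robot and the scene stay as the last step left them, time stands still between calls to the robot, and variables do not carry over. Pictures are saved under pics/ and viewed, at most 14 in all, crops included, and the job is handed in when it is done.

Besides the shell and the picture viewer there is one more tool, called after "Request:" as name(argument=value, ...) on one line, values as JSON. apply_moves: Moves the arm, as the interface text tells. Its arguments: {"type":"object","properties":{"plan":{"type":"array"}},"required":["plan"]}

```bash
mkdir -p pics; python3 - <<'E'
from bench import manip
import cv2,numpy as np
for c in("top","side"):
    im=manip.snapshot(c); cv2.imwrite(f"pics/{c}0.png",cv2.cvtColor(cv2.resize(im,(800,600),interpolation=cv2.INTER_CUBIC),cv2.COLOR_RGB2BGR))
    np.save(f"{c}0.npy",im)
    k=manip.calibration(c);print(c,k["intrinsics"].tolist(),k["R"].round(4).tolist(),k["t"].round(4).tolist())
    for l in "mat brown_shoe black_shoe lift top_piece glue_tin nail_tin polish_bottle polish_pot hammer".split():
        print(l,[([round(float(v)) for v in d["bbox"]],round(float(d["p"]),2)) for d in manip.find_in(c,l)[:5]])
s=manip.get_state();print(s,manip.grip_depth)
E
```

```text
top [[455.9771408574347, 0.0, 252.30497150750548], [0.0, 455.9771408574347, 189.0296911434229], [0.0, 0.0, 1.0]] [[-0.0147, -0.9999, -0.0044], [-0.9689, 0.0153, -0.2471], [0.2472, 0.0006, -0.969]] [0.064, 0.4988, 1.1486]
mat [([170, 103, 16, 22], 0.65)]
brown_shoe [([439, 183, 30, 44], 0.89), ([333, 179, 32, 58], 0.74), ([398, 301, 64, 96], 0.64)]
black_shoe [([226, 156, 35, 64], 0.89)]
lift [([144, 167, 23, 20], 0.82), ([171, 100, 18, 28], 0.25)]
top_piece [([392, 160, 17, 21], 0.75), ([389, 192, 24, 22], 0.61), ([408, 131, 23, 18], 0.56)]
glue_tin [([151, 228, 26, 21], 0.75)]
nail_tin [([402, 227, 31, 25], 0.66)]
polish_bottle [([171, 101, 18, 26], 0.75)]
polish_pot [([262, 201, 16, 23], 0.56)]
hammer [([82, 209, 65, 85], 0.94)]
side [[450.68279368487555, 0.0, 249.20685292666664], [0.0, 450.68279368487555, 191.78316515439673], [0.0, 0.0, 1.0]] [[-0.824, -0.5665, 0.0117], [-0.3339, 0.4688, -0.8178], [0.4578, -0.6777, -0.5755]] [0.4192, 0.162, 1.4043]
mat [([242, 190, 117, 62], 0.8), ([254, 194, 15, 14], 0.75)]
brown_shoe [([362, 164, 42, 55], 0.76), ([309, 136, 24, 25], 0.68), ([275
[... 515 characters left out ...]
922 , -0.07007883,  1.45050392,  0.02258255,
        1.37082495, -0.05687416]), 'dq': array([-6.25690799e-04,  1.49118065e-03, -1.13636211e-03,  3.96454629e-04,
       -9.23872574e-05,  1.47960354e-03,  4.94711069e-04]), 'joint_efforts': array([-2.47485377e-04, -4.91111219e+01, -4.03169570e-01, -3.12768710e+01,
       -6.35910686e-02,  3.38123529e-02,  5.68613444e-06]), 'position': array([ 0.28374214, -0.58480932,  0.22258945]), 'tcp_rot': array([ 9.74593031e-01,  2.23983084e-01, -1.06873778e-05,  3.23121574e-05]), 'wrist_force': array([ 0.61622601,  0.66530695, -0.23897956]), 'ft_torque': array([0.01101333, 0.00974853, 0.04740222]), 'gripper_force': 0.0, 'width': 0.08695597451678176} 0.0187
```

View pics/top0.png

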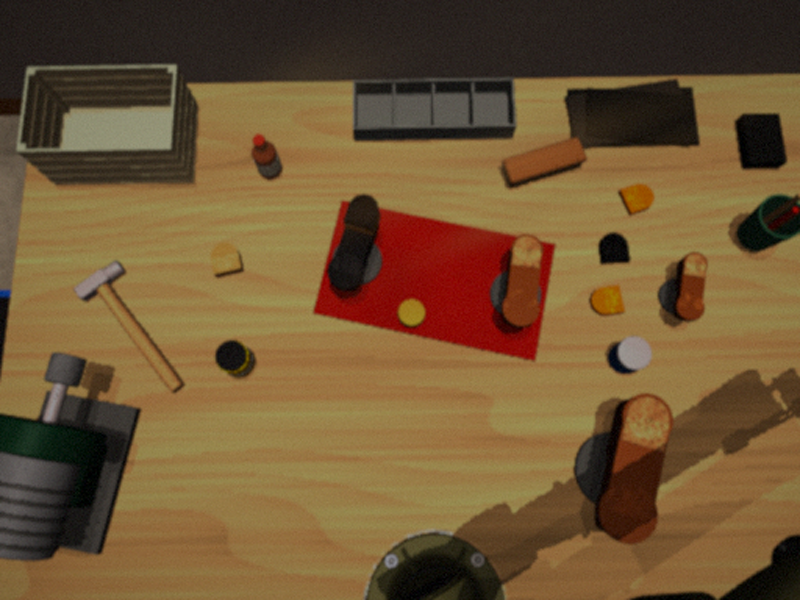

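View pics/side0.png

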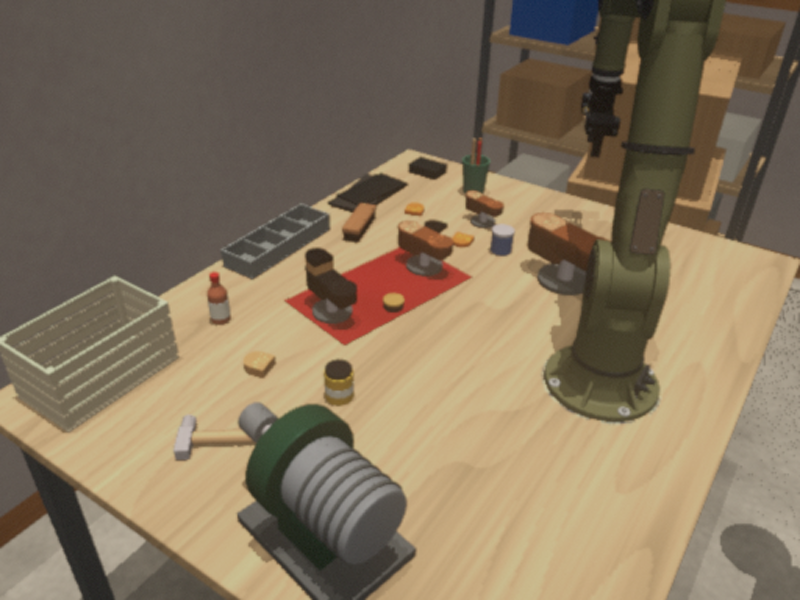

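Look-alikes, in 800x600 top-picture pixels:
- **Top piece:** black at (614,249), orange at (636,198) and (607,300). I choose the black one.
- **Brown shoe:** on the mat at (523,282), small at (690,287), large at (635,468). I choose the one on the mat.
- **Lift:** tan at (227,260).
- **Glue tin:** (235,358).
- **Nail tin:** (631,354).

Next I rectify crops to check these choices and measure positions.

```bash
cat > h.py <<'E'
import numpy as np,cv2
from bench import manip
K={c:manip.calibration(c) for c in("top","side")}
def proj(c,X):
    k=K[c];p=(np.atleast_2d(X)@k["R"].T+k["t"])@k["intrinsics"].T;return p[:,:2]/p[:,2:]
def ray(c,uv,z):
    k=K[c];uv=np.atleast_2d(np.float64(uv));d=np.c_[uv,np.ones(len(uv))]@np.linalg.inv(k["intrinsics"]).T@k["R"]
    o=-k["R"].T@k["t"];return (o+d*((z-o[2])/d[:,2])[:,None])[:,:2]
def rect(c,im,z,cx,cy,h=.06,n=300):
    # metric view: up=+x, left=+y
    w=np.array([[cx+h,cy+h,z],[cx+h,cy-h,z],[cx-h,cy-h,z],[cx-h,cy+h,z]])
    M=cv2.getPerspectiveTransform(proj(c,w).astype(np.float32),np.float32([[0,0],[n,0],[n,n],[0,n]]))
    return cv2.warpPerspective(im,M,(n,n),flags=cv2.INTER_CUBIC)
E
python3 - <<'E'
from h import *
im=np.load("top0.npy");side=np.load("side0.npy")
hsv=cv2.cvtColor(im,cv2.COLOR_RGB2HSV)
m=(((hsv[...,0]<4)|(hsv[...,0]>174))&(hsv[...,1]>200)&(hsv[...,2]>70)).astype(np.uint8)
n,l,st,ce=cv2.connectedComponentsWithStats(m);i=1+st[1:,4].argmax()
pts=np.argwhere(l==i)[:,::-1]
w=ray("top",pts,.003);r=cv2.minAreaRect((w*1000).astype(np.float32));print("mat",r)
for nm,uv,z in[("lift",(145,166),.022),("top_piece",(393,159),.012),("glue",(149,228),.072),("nail",(404,227),.062),("pot",(263,200),.022),("shoe",(334,179),.095),("black",(226,156),.095),("bottle",(170,103),.06)]:
    print(nm,ray("top",uv,z).round(3))
g=lambda uv,z:ray("top",uv,z)[0]
t=[rect("top",im,z,*g(uv,z),h=h) for uv,z,h in[((145,166),.022,.05),((393,159),.012,.05),((334,179),.095,.1)]]
t2=[rect("side",side,z,*g(uv,z),h=h) for uv,z,h in[((145,166),.022,.05),((393,159),.012,.05),((334,179),.095,.1)]]
o=cv2.resize(np.vstack([np.hstack(t),np.hstack(t2)]),(800,533))
cv2.imwrite("pics/crop1.png",o[...,::-1])
E
```

```text
mat ((546.18603515625, -17.111709594726562), (394.11468505859375, 214.95086669921875), 76.71215057373047)
lift [[0.581 0.355]]
top_piece [[ 0.594 -0.341]]
glue [[0.398 0.325]]
nail [[ 0.392 -0.336]]
pot [[0.479 0.028]]
shoe [[ 0.515 -0.156]]
black [[0.582 0.124]]
bottle [[0.753 0.283]]
```

View pics/crop1.png

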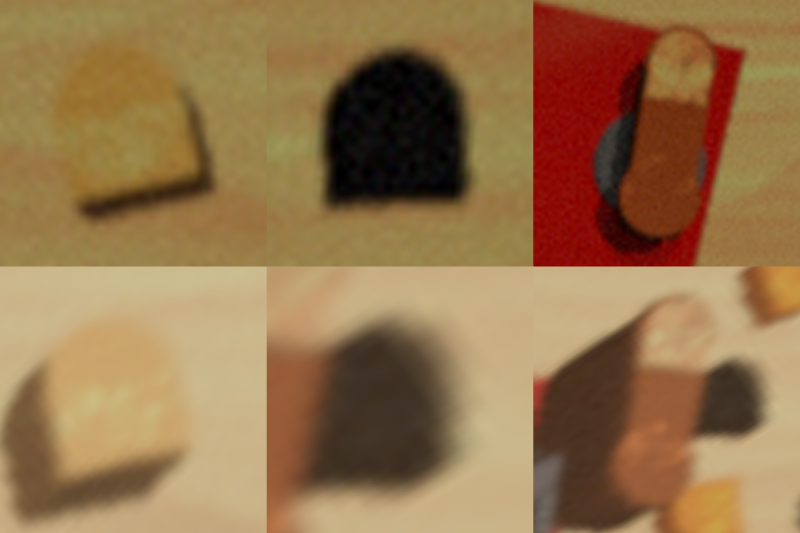

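The crops show the tan lift (top picture left, straight edge towards the robot), the black D top piece, and the brown shoe's pale seat of about 55 mm. So the choices are right. I now fit outlines for precise poses.

```bash
cat >> h.py <<'E'
from scipy.optimize import differential_evolution as DE
def D(g=0):
    a=np.linspace(-np.pi/2,np.pi/2,25)
    return np.r_[np.c_[8+(25+g)*np.cos(a),(25+g)*np.sin(a)],[[-22-g,25+g],[-22-g,-25-g]]]/1000
def C(r):
    return lambda g=0:(r+g)*np.c_[np.cos(np.linspace(0,6.28,40)),np.sin(np.linspace(0,6.28,40))]/1000
S=8
def mask(c,P,p,z):
    R=np.array([[np.cos(p[2]),-np.sin(p[2])],[np.sin(p[2]),np.cos(p[2])]]);q=P@R.T+p[:2]
    return q
def fit(c,im,shape,z,p0,dy=.35,d=.012,ring=5):
    h,n=.06,240
    r=cv2.cvtColor(rect(c,im,z,p0[0],p0[1],h,n),cv2.COLOR_RGB2LAB).astype(np.float32)
    def poly(P,p):
        q=mask(c,P,p,z);u=np.c_[(p0[1]+h-q[:,1]),(p0[0]+h-q[:,0])]*n/(2*h)
        m=np.zeros((n,n),np.uint8);cv2.fillPoly(m,[np.round(u*16).astype(np.int32)],255,cv2.LINE_8,4);return m>0
    def cost(p):
        a=poly(shape(),p);b=poly(shape(ring),p)&~a
        A,B=r[a],r[b];return -np.sum((A.mean(0)-B.mean(0))**2)/(A.var(0).sum()+.5*B.var(0).sum()+10)
    f=DE(cost,[(p0[0]-d,p0[0]+d),(p0[1]-d,p0[1]+d),(p0[2]-dy,p0[2]+dy)],seed=1,maxiter=40,popsize=10,tol=1e-4)
    v=rect(c,im,z,p0[0],p0[1],h,n);q=mask(c,shape(),f.x,z);u=np.c_[(p0[1]+h-q[:,1]),(p0[0]+h-q[:,0])]*n/(2*h)
    v=np.ascontiguousarray(v);cv2.polylines(v,[u.astype(np.int32)],True,(0,255,0),1)
    return f.x,f.fun,v
E
cat > m.py <<'E'
from h import *
im=np.load("top0.npy");sd=np.load("side0.npy");V=[];W=[]
for nm,s,z,p in[("lift",D,.022,(.578,.355,.2)),("tp",D,.012,(.590,-.341,0)),("seat",D,.095,(.562,-.167,-.15)),("glue",C(26),.072,(.398,.325,0)),("nail",C(28.5),.062,(.392,-.336,0)),("pot",C(24),.022,(.479,.028,0))]:
    x,f,v=fit("top",im,s,z,p);V.append(v)
    y,f2,v2=fit("side",sd,s,z,p,d=.02);W.append(v2)
    print(nm,x.round(4),round(f,1),"side",y.round(4),round(f2,1))
o=np.vstack([np.hstack(V),np.hstack(W)])
cv2.imwrite("pics/fit1.png",cv2.resize(o,(800,267),interpolation=cv2.INTER_AREA)[...,::-1])
E
python3 m.py
```

```text
lift [0.5817 0.3604 0.2433] -0.8 side [0.5787 0.3618 0.2425] -0.8
tp [ 0.5902 -0.3392  0.0212] -17.7 side [ 0.5856 -0.3314  0.0144] -5.8
seat [ 0.5585 -0.1656 -0.0878] -3.6 side [ 0.5563 -0.1622 -0.061 ] -1.3
glue [0.4    0.3292 0.0998] -9.7 side [0.3947 0.338  0.0803] -8.4
nail [ 0.3973 -0.3442 -0.2704] -2.1 side [ 0.3938 -0.3383 -0.2589] -2.2
pot [ 0.4806  0.0278 -0.1353] -12.2 side [ 0.4797  0.0281 -0.0256] -8.7
```

View pics/fit1.png

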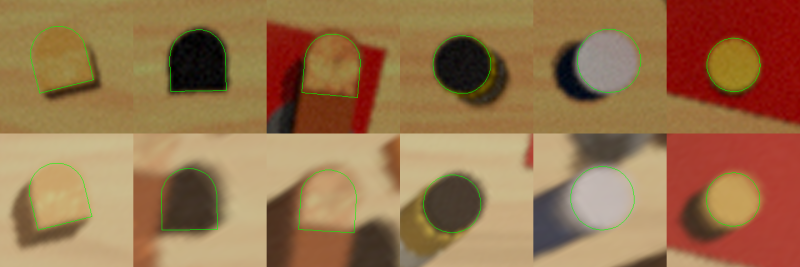

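The outlines fit well and the two cameras agree within 3–8 mm. The shoe origin from the seat fit is (0.511,-0.161), which matches the mat-derived (0.513,-0.158). The plan is nail tin, then glue tin, lift and top piece.

```bash
cat >> h.py <<'E'
def go(x,y,z,adeg,s=None):
    "shift/turn from the measured pose to world x,y,z with tool x axis at adeg"
    from scipy.spatial.transform import Rotation as Ro
    s=s or manip.get_state();R=Ro.from_quat(s["tcp_rot"]);a=np.radians(adeg)
    T=Ro.from_matrix(np.c_[[np.cos(a),np.sin(a),0],[np.sin(a),-np.cos(a),0],[0,0,-1]])
    print("shift",R.inv().apply(np.array([x,y,z])-s["position"]).round(4),"turn",(R.inv()*T).as_rotvec().round(3))
    print(" now",s["position"].round(4),"a",np.degrees(np.arctan2(*R.as_matrix()[[1,0],0])).round(1),"t",s["time"],"w",round(s["width"],4),"F",s["wrist_force"].round(1))
E
python3 - <<'E'
from h import *
for z in(.1,.14,.18):print("big heel",ray("top",[(413,253),(416,345)],z).round(3).tolist())
print("blk heel",ray("top",[(233,134),(225,146),(243,146)],.129).round(3))
go(.3955,-.3425,.22,0);go(.3955,-.3425,.032,0)
E
```

```text
big heel [[0.32, -0.34], [0.104, -0.325]]
big heel [[0.316, -0.326], [0.107, -0.311]]
big heel [[0.312, -0.312], [0.111, -0.298]]
blk heel [[0.631 0.104]
 [0.598 0.125]
 [0.597 0.079]]
shift [ 0.2063 -0.1692  0.0026] turn [0.    0.    0.452]
 now [ 0.2837 -0.5848  0.2226] a 25.9 t 1.1 w 0.087 F [ 0.6  0.7 -0.2]
shift [ 0.2063 -0.1692  0.1906] turn [0.    0.    0.452]
 now [ 0.2837 -0.5848  0.2226] a 25.9 t 1.1 w 0.087 F [ 0.6  0.7 -0.2]
```

Request:
apply_moves(plan=[[0.087,0.05,-0.04,0,0,0,0.11],[0.087,0.1,-0.08,0,0,0,0.22],[0.087,0.15,-0.12,0,0,0,0.33],[0.087,0.206,-0.169,0,0,0,0.452],[0.087,0.206,-0.169,0,0,0,0.452],[0.087,0.206,-0.169,0.05,0,0,0.452],[0.087,0.206,-0.169,0.1,0,0,0.452],[0.087,0.206,-0.169,0.1,0,0,0.452],[0.087,0.206,-0.169,0.1,0,0,0.452]])

```text
time: 2.22
position: [0.396, -0.3441, 0.1244]
tcp_rot: [1.0, -0.0, 0.001, 0.001]
wrist_force: [0.4, -0.3, 0.6]
width: 0.0868
gripper_force: 0.0
```

```bash
python3 - <<'E'
from h import *
go(.3955,-.3425,.032,0)
im=manip.snapshot("top");sd=manip.snapshot("side")
o=np.hstack([im[150:290,320:500],sd[60:200,230:410]])
cv2.imwrite("pics/n1.png",cv2.resize(o,(800,311),interpolation=cv2.INTER_CUBIC)[...,::-1])
E
```

```text
shift [-0.0007 -0.0018  0.0924] turn [ 0.002 -0.002 -0.001]
 now [ 0.396  -0.3441  0.1244] a -0.0 t 2.225 w 0.0868 F [ 0.4 -0.3  0.6]
```

View pics/n1.png

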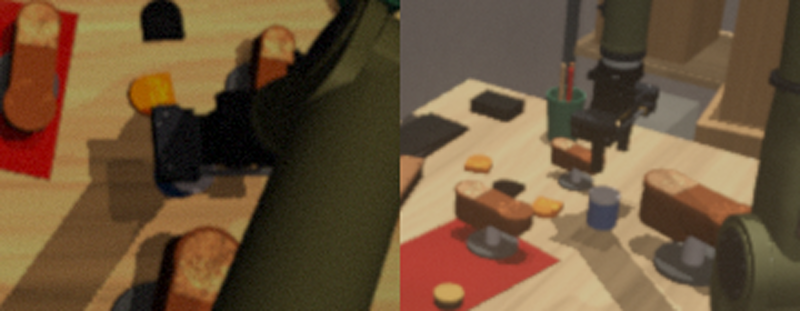

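The gripper straddles the blue tin with no obstacle near. I descend and grip.

Request:
apply_moves(plan=[[0.087,-0.001,-0.002,0.03,0,0,0],[0.087,-0.001,-0.002,0.06,0,0,0],[0.087,-0.001,-0.002,0.08,0,0,0],[0.087,-0.001,-0.002,0.092,0,0,0],[0.087,-0.001,-0.002,0.092,0,0,0],[0.05,-0.001,-0.002,0.092,0,0,0],[0.05,-0.001,-0.002,0.092,0,0,0],[0.05,-0.001,-0.002,0.092,0,0,0],[0.05,-0.001,-0.002,0.092,0,0,0],[0.05,-0.001,-0.002,0.092,0,0,0],[0.05,-0.001,-0.002,0.06,0,0,0],[0.05,-0.001,-0.002,0.02,0,0,0],[0.05,-0.001,-0.002,-0.03,0,0,0],[0.05,-0.001,-0.002,-0.08,0,0,0],[0.05,-0.001,-0.002,-0.1,0,0,0],[0.05,-0.001,-0.002,-0.1,0,0,0]])

```text
time: 4.32
position: [0.3949, -0.3413, 0.2238]
tcp_rot: [1.0, -0.0, 0.001, 0.001]
wrist_force: [-0.5, -1.0, -2.6]
width: 0.0555
gripper_force: 30.2
```

```bash
python3 - <<'E'
from h import *
go(.622,-.035,.23,76.7)
E
```

```text
shift [ 0.2271 -0.3063 -0.0064] turn [ 0.003 -0.    -1.339]
 now [ 0.3949 -0.3413  0.2238] a -0.0 t 4.325 w 0.0555 F [-0.5 -1.  -2.6]
```

Request:
apply_moves(plan=[[0.05,0.02,-0.03,0,0,0,-0.12],[0.05,0.04,-0.06,0,0,0,-0.24],[0.05,0.06,-0.09,0,0,0,-0.36],[0.05,0.085,-0.12,0,0,0,-0.48],[0.05,0.105,-0.15,0,0,0,-0.6],[0.05,0.13,-0.18,0,0,0,-0.72],[0.05,0.15,-0.21,0,0,0,-0.84],[0.05,0.17,-0.24,0,0,0,-0.96],[0.05,0.19,-0.27,0,0,0,-1.08],[0.05,0.21,-0.29,0,0,0,-1.2],[0.05,0.227,-0.306,0,0,0,-1.3],[0.05,0.227,-0.306,0,0,0,-1.339],[0.05,0.227,-0.306,0,0,0,-1.339],[0.05,0.227,-0.306,0,0,0,-1.339]])

```text
time: 6.08
position: [0.6206, -0.0353, 0.2212]
tcp_rot: [0.785, 0.62, -0.001, -0.001]
wrist_force: [0.2, 0.1, -2.0]
width: 0.0554
gripper_force: 30.2
```

```bash
python3 - <<'E'
from h import *
go(.622,-.035,.036,76.7)
E
```

```text
shift [0.0007 0.0016 0.1852] turn [-0.002  0.001 -0.001]
 now [ 0.6206 -0.0353  0.2212] a 76.6 t 6.075 w 0.0554 F [ 0.2  0.1 -2. ]
```

Request:
apply_moves(plan=[[0.05,0.001,0.001,0.05,0,0,0],[0.05,0.001,0.001,0.1,0,0,0],[0.05,0.001,0.001,0.14,0,0,0],[0.05,0.001,0.001,0.165,0,0,0],[0.05,0.001,0.001,0.175,0,0,0],[0.05,0.001,0.001,0.18,0,0,0],[0.05,0.001,0.001,0.183,0,0,0],[0.05,0.001,0.001,0.183,0,0,0]])

```text
time: 7.08
position: [0.6231, -0.0342, 0.0404]
tcp_rot: [0.784, 0.62, 0.0, 0.001]
wrist_force: [0.5, 0.8, -3.0]
width: 0.0552
gripper_force: 30.2
```

Request:
apply_moves(plan=[[0.05,0,0,0.001,0,0,0],[0.05,0,0,0.002,0,0,0],[0.05,0,0,0.002,0,0,0],[0.05,0,0,0.002,0,0,0]])

```text
time: 7.58
position: [0.6226, -0.0341, 0.0376]
tcp_rot: [0.784, 0.621, -0.0, 0.0]
wrist_force: [-0.4, 0.2, -1.7]
width: 0.0553
gripper_force: 30.2
```

Request:
apply_moves(plan=[[0.05,0,0,0.001,0,0,0],[0.05,0,0,0.001,0,0,0],[0.06,0,0,0.001,0,0,0],[0.07,0,0,0.001,0,0,0],[0.08,0,0,0.001,0,0,0],[0.085,0,0,0.001,0,0,0],[0.085,0,0,0.001,0,0,0],[0.085,0,0,-0.03,0,0,0],[0.085,0,0,-0.08,0,0,0],[0.085,0,0,-0.13,0,0,0],[0.085,0,0,-0.18,0,0,0],[0.085,0,0,-0.18,0,0,0]])

```text
time: 9.07
position: [0.6253, -0.0337, 0.2228]
tcp_rot: [0.784, 0.621, 0.003, 0.003]
wrist_force: [0.0, 0.2, 0.5]
width: 0.0847
gripper_force: 0.0
```

```bash
python3 - <<'E'
from h import *
go(.398,.331,.22,45);go(.398,.331,.13,45)
E
```

```text
shift [ 0.3027 -0.3051  0.0004] turn [ 0.009 -0.004  0.553]
 now [ 0.6253 -0.0337  0.2228] a 76.7 t 9.075 w 0.0847 F [0.  0.2 0.5]
shift [ 0.3026 -0.3059  0.0904] turn [ 0.009 -0.004  0.553]
 now [ 0.6253 -0.0337  0.2228] a 76.7 t 9.075 w 0.0847 F [0.  0.2 0.5]
```

```bash
python3 - <<'E'
from h import *
go(.398,.331,.22,76.7)
E
```

```text
shift [ 0.3027 -0.3051  0.0004] turn [ 0.009 -0.001  0.   ]
 now [ 0.6253 -0.0337  0.2228] a 76.7 t 9.075 w 0.0847 F [0.  0.2 0.5]
```

Request:
apply_moves(plan=[[0.087,0.04,-0.04,0,0,0,0],[0.087,0.08,-0.08,0,0,0,0],[0.087,0.12,-0.12,0,0,0,0],[0.087,0.16,-0.16,0,0,0,0],[0.087,0.2,-0.2,0,0,0,0],[0.087,0.24,-0.24,0,0,0,0],[0.087,0.28,-0.28,0,0,0,0],[0.087,0.303,-0.305,0,0,0,0],[0.087,0.303,-0.305,0,0,0,0],[0.087,0.303,-0.305,0.05,0,0,0],[0.087,0.303,-0.305,0.09,0,0,0],[0.087,0.303,-0.305,0.09,0,0,0],[0.087,0.303,-0.305,0.09,0,0,0]])

```text
time: 10.7
position: [0.3964, 0.3309, 0.1286]
tcp_rot: [0.784, 0.62, 0.001, 0.0]
wrist_force: [1.1, 0.2, 1.2]
width: 0.087
gripper_force: 0.0
```

```bash
python3 - <<'E'
from h import *
go(.398,.331,.03,76.7)
im=manip.snapshot("top");sd=manip.snapshot("side")
o=np.hstack([im[110:290,60:400],sd[100:280,90:330]])
cv2.imwrite("pics/g1.png",cv2.resize(o,(800,248),interpolation=cv2.INTER_CUBIC)[...,::-1])
x,f,v=fit("top",im,C(28.5),.065,(.624,-.036,0));y,f2,v2=fit("side",sd,C(28.5),.065,(.624,-.036,0))
print("nail",x,f,y,f2)
E
```

```text
shift [0.0004 0.0015 0.0986] turn [ 0.001 -0.001 -0.001]
 now [0.3964 0.3309 0.1286] a 76.7 t 10.7 w 0.087 F [1.1 0.2 1.2]
nail [ 0.62386787 -0.03352765 -0.27218253] -2.591761827468872 [ 0.61201677 -0.04755855  0.04311246] -0.21908517181873322
```

View pics/g1.png

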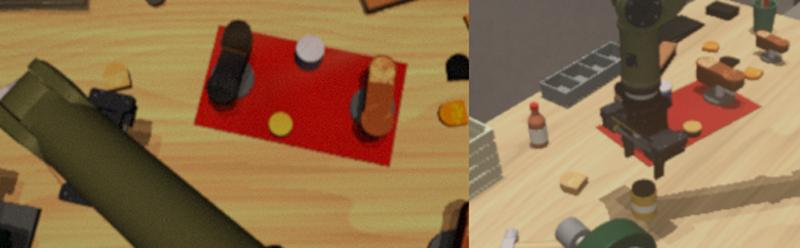

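The nail tin (crop pixel (310,50)) stands upright on the mat at mat frame (0.080, 0.002). The gripper is above the glue tin and clear of the hammer.

Request:
apply_moves(plan=[[0.087,0,0.001,0.03,0,0,0],[0.087,0,0.001,0.06,0,0,0],[0.087,0,0.001,0.085,0,0,0],[0.087,0,0.001,0.098,0,0,0],[0.087,0,0.001,0.098,0,0,0],[0.05,0,0.001,0.098,0,0,0],[0.05,0,0.001,0.098,0,0,0],[0.05,0,0.001,0.098,0,0,0],[0.05,0,0.001,0.098,0,0,0],[0.05,0,0.001,0.098,0,0,0]])

```text
time: 12.05
position: [0.3973, 0.3306, 0.03]
tcp_rot: [0.784, 0.62, 0.001, 0.0]
wrist_force: [1.9, -0.7, 2.3]
width: 0.0552
gripper_force: 30.0
```

Request:
apply_moves(plan=[[0.05,0,0,-0.03,0,0,0],[0.05,0,0,-0.08,0,0,0],[0.05,0,0,-0.13,0,0,0],[0.05,0,0,-0.18,0,0,0],[0.05,0,0,-0.2,0,0,0],[0.05,0,0,-0.2,0,0,0]])

```text
time: 12.8
position: [0.3964, 0.3311, 0.2301]
tcp_rot: [0.784, 0.621, 0.001, 0.0]
wrist_force: [0.2, 0.3, -3.8]
width: 0.0557
gripper_force: 30.0
```

```bash
python3 - <<'E'
from h import *
go(.547,-.017,.23,27)
E
```

```text
shift [-3.042e-01  2.266e-01  1.000e-04] turn [ 0.001 -0.001  0.868]
 now [0.3964 0.3311 0.2301] a 76.7 t 12.8 w 0.0557 F [ 0.2  0.3 -3.8]
```

Request:
apply_moves(plan=[[0.05,-0.03,0.022,0,0,0,0.09],[0.05,-0.06,0.045,0,0,0,0.18],[0.05,-0.09,0.068,0,0,0,0.27],[0.05,-0.12,0.09,0,0,0,0.36],[0.05,-0.15,0.113,0,0,0,0.45],[0.05,-0.18,0.135,0,0,0,0.54],[0.05,-0.21,0.158,0,0,0,0.63],[0.05,-0.24,0.18,0,0,0,0.72],[0.05,-0.27,0.203,0,0,0,0.8],[0.05,-0.304,0.227,0,0,0,0.868],[0.05,-0.304,0.227,0,0,0,0.868],[0.05,-0.304,0.227,0.05,0,0,0.868],[0.05,-0.304,0.227,0.09,0,0,0.868],[0.05,-0.304,0.227,0.12,0,0,0.868],[0.05,-0.304,0.227,0.12,0,0,0.868],[0.05,-0.304,0.227,0.12,0,0,0.868]])

```text
time: 14.8
position: [0.5486, -0.0174, 0.1109]
tcp_rot: [0.972, 0.233, 0.001, 0.0]
wrist_force: [0.2, -0.3, -2.2]
width: 0.0553
gripper_force: 30.0
```

```bash
python3 - <<'E'
from h import *
go(.547,-.017,.033,27)
E
```

```text
shift [-0.0014 -0.0012  0.0779] turn [ 0.001 -0.002 -0.001]
 now [ 0.5486 -0.0174  0.1109] a 27.0 t 14.8 w 0.0553 F [ 0.2 -0.3 -2.2]
```

Request:
apply_moves(plan=[[0.05,-0.001,-0.001,0.03,0,0,0],[0.05,-0.001,-0.001,0.055,0,0,0],[0.05,-0.001,-0.001,0.068,0,0,0],[0.05,-0.001,-0.001,0.073,0,0,0],[0.05,-0.001,-0.001,0.076,0,0,0],[0.05,-0.001,-0.001,0.076,0,0,0],[0.05,-0.001,-0.001,0.077,0,0,0],[0.05,-0.001,-0.001,0.077,0,0,0]])

```text
time: 15.8
position: [0.5466, -0.017, 0.033]
tcp_rot: [0.972, 0.233, 0.001, 0.0]
wrist_force: [0.5, 0.2, -2.0]
width: 0.0552
gripper_force: 30.0
```

Request:
apply_moves(plan=[[0.05,0,0,0.001,0,0,0],[0.05,0,0,0.001,0,0,0],[0.06,0,0,0.001,0,0,0],[0.07,0,0,0.001,0,0,0],[0.08,0,0,0.001,0,0,0],[0.085,0,0,0.001,0,0,0],[0.085,0,0,0.001,0,0,0],[0.085,0,0,-0.03,0,0,0],[0.085,0,0,-0.08,0,0,0],[0.085,0,0,-0.13,0,0,0],[0.085,0,0,-0.18,0,0,0],[0.085,0,0,-0.2,0,0,0],[0.085,0,0,-0.2,0,0,0]])

```text
time: 17.42
position: [0.5471, -0.0169, 0.2342]
tcp_rot: [0.972, 0.233, 0.002, 0.001]
wrist_force: [-0.3, 0.5, -0.3]
width: 0.085
gripper_force: 0.0
```

```bash
python3 - <<'E'
from h import *
# lift pose (.580,.360,.243): grasp at lift x=-5, closing along lift y -> a = yaw (13.9) or 193.9
L=np.array([.5805,.360]);y=.243
g=L-.005*np.array([np.cos(y),np.sin(y)]);print(g)
go(*g,.22,np.degrees(y))
print(manip.get_state()["q"].round(2))
E
```

```text
[0.5756469  0.35879692]
shift [ 0.1958 -0.3219  0.0141] turn [ 0.002 -0.003  0.228]
 now [ 0.5471 -0.0169  0.2342] a 27.0 t 17.425 w 0.085 F [-0.3  0.5 -0.3]
[ 0.48  0.13 -0.54  1.68  0.07  1.35 -1.17]
```

Request:
apply_moves(plan=[[0.085,0.025,-0.04,0,0,0,0.03],[0.085,0.05,-0.08,0,0,0,0.06],[0.085,0.075,-0.12,0,0,0,0.09],[0.085,0.1,-0.16,0,0,0,0.12],[0.085,0.125,-0.2,0,0,0,0.15],[0.085,0.15,-0.24,0,0,0,0.18],[0.085,0.175,-0.28,0,0,0,0.21],[0.085,0.196,-0.322,0,0,0,0.228],[0.085,0.196,-0.322,0.05,0,0,0.228],[0.085,0.196,-0.322,0.1,0,0,0.228],[0.085,0.196,-0.322,0.15,0,0,0.228],[0.085,0.196,-0.322,0.17,0,0,0.228],[0.085,0.196,-0.322,0.17,0,0,0.228],[0.085,0.196,-0.322,0.17,0,0,0.228]])

```text
time: 19.18
position: [0.5758, 0.3599, 0.0646]
tcp_rot: [0.993, 0.121, 0.001, -0.001]
wrist_force: [-0.2, -0.1, 0.7]
width: 0.0849
gripper_force: 0.0
```

```bash
python3 - <<'E'
from h import *
go(.5756,.3588,.0035,13.9)
im=manip.snapshot("top");sd=manip.snapshot("side")
o=np.hstack([im[80:260,90:390],sd[110:290,90:330]])
cv2.imwrite("pics/l1.png",cv2.resize(o,(800,267),interpolation=cv2.INTER_CUBIC)[...,::-1])
print("glue",fit("top",im,C(26),.075,(.546,-.017,0))[:2],"nail",fit("top",im,C(28.5),.065,(.624,-.036,0))[:2],"glue side",fit("side",sd,C(26),.075,(.546,-.017,0))[:2])
E
```

```text
shift [-0.0006  0.0011  0.0611] turn [-0.001 -0.003  0.   ]
 now [0.5758 0.3599 0.0646] a 13.9 t 19.175 w 0.0849 F [-0.2 -0.1  0.7]
glue (array([ 0.54686803, -0.01718945,  0.31736419]), np.float64(-4.974295139312744)) nail (array([ 0.62337855, -0.0336408 ,  0.20961314]), np.float64(-2.5897088050842285)) glue side (array([ 0.5407557 , -0.00732159,  0.16258723]), np.float64(-3.3750452995300293))
```

View pics/l1.png

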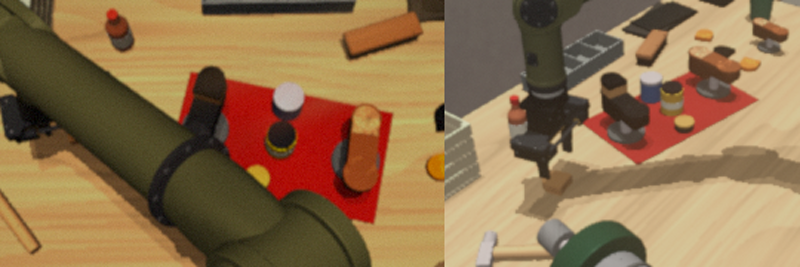

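Both tins stand well: glue at (281,138), nail behind it at (289,98). The gripper is over the lift.

Request:
apply_moves(plan=[[0.085,0,0.001,0.03,0,0,0],[0.085,0,0.001,0.05,0,0,0],[0.085,0,0.001,0.061,0,0,0],[0.085,0,0.001,0.061,0,0,0],[0.045,0,0.001,0.061,0,0,0],[0.045,0,0.001,0.061,0,0,0],[0.045,0,0.001,0.061,0,0,0],[0.045,0,0.001,0.061,0,0,0],[0.045,0,0.001,0.061,0,0,0]])

```text
time: 20.4
position: [0.5749, 0.3579, 0.0016]
tcp_rot: [0.993, 0.121, 0.0, 0.0]
wrist_force: [0.3, -0.6, 0.5]
width: 0.05
gripper_force: 29.9
```

Request:
apply_moves(plan=[[0.045,0,0,-0.03,0,0,0],[0.045,0,0,-0.08,0,0,0],[0.045,0,0,-0.13,0,0,0],[0.045,0,0,-0.18,0,0,0],[0.045,0,0,-0.22,0,0,0],[0.045,0,0,-0.22,0,0,0]])

```text
time: 21.15
position: [0.5763, 0.3595, 0.226]
tcp_rot: [0.993, 0.121, 0.003, -0.002]
wrist_force: [0.8, 0.1, -0.5]
width: 0.0496
gripper_force: 29.9
```

```bash
python3 - <<'E'
from h import *
y=-.088;g=np.array([.5580,-.1645])-.005*np.array([np.cos(y),np.sin(y)]);print(g)
go(*g,.22,np.degrees(y))
im=manip.snapshot("top");sd=manip.snapshot("side")
for z in(.095,):
  for c,i in(("top",im),("side",sd)): print("seat",c,fit(c,i,D,z,(.558,-.165,-.088))[:2])
cv2.imwrite("pics/l2.png",cv2.resize(np.hstack([im[90:250,60:220],sd[130:290,110:270]]),(800,400),interpolation=cv2.INTER_CUBIC)[...,::-1])
E
```

```text
[ 0.55301935 -0.16406057]
shift [-0.1485  0.5027  0.0038] turn [-0.003 -0.007  0.331]
 now [0.5763 0.3595 0.226 ] a 13.9 t 21.15 w 0.0496 F [ 0.8  0.1 -0.5]
seat top (array([ 0.5586651 , -0.16586381, -0.09999017]), np.float64(-3.70700740814209))
seat side (array([ 0.55574357, -0.16265263, -0.06013595]), np.float64(-1.2642885446548462))
```

View pics/l2.png

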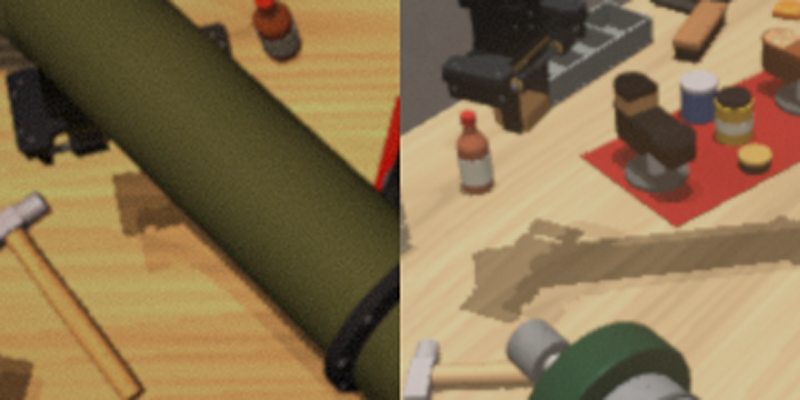

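The lift is held level between the fingers (side crop about (525,110)). I carry it to the seat.

Request:
apply_moves(plan=[[0.045,-0.012,0.04,0,0,0,0.03],[0.045,-0.024,0.08,0,0,0,0.06],[0.045,-0.036,0.12,0,0,0,0.09],[0.045,-0.048,0.16,0,0,0,0.12],[0.045,-0.06,0.2,0,0,0,0.15],[0.045,-0.07,0.24,0,0,0,0.18],[0.045,-0.083,0.28,0,0,0,0.21],[0.045,-0.095,0.32,0,0,0,0.24],[0.045,-0.106,0.36,0,0,0,0.27],[0.045,-0.118,0.4,0,0,0,0.3],[0.045,-0.13,0.44,0,0,0,0.331],[0.045,-0.142,0.48,0,0,0,0.331],[0.045,-0.1485,0.503,0,0,0,0.331],[0.045,-0.1485,0.503,0.05,0,0,0.331],[0.045,-0.1485,0.503,0.09,0,0,0.331],[0.045,-0.1485,0.503,0.1,0,0,0.331],[0.045,-0.1485,0.503,0.1,0,0,0.331],[0.045,-0.1485,0.503,0.1,0,0,0.331]])

```text
time: 23.5
position: [0.5529, -0.1662, 0.1232]
tcp_rot: [0.999, -0.044, 0.001, 0.0]
wrist_force: [-0.4, -0.1, -0.7]
width: 0.0499
gripper_force: 29.9
```

```bash
python3 - <<'E'
from h import *
go(.553,-.1641,.0966,-5.1)
im=manip.snapshot("top");sd=manip.snapshot("side")
cv2.imwrite("pics/l3.png",cv2.resize(np.hstack([im[110:250,270:410],sd[90:230,200:340]]),(800,400),interpolation=cv2.INTER_CUBIC)[...,::-1])
E
```

```text
shift [-0.0002 -0.0021  0.0266] turn [ 0.001 -0.003  0.001]
 now [ 0.5529 -0.1662  0.1232] a -5.0 t 23.5 w 0.0499 F [-0.4 -0.1 -0.7]
```

View pics/l3.png

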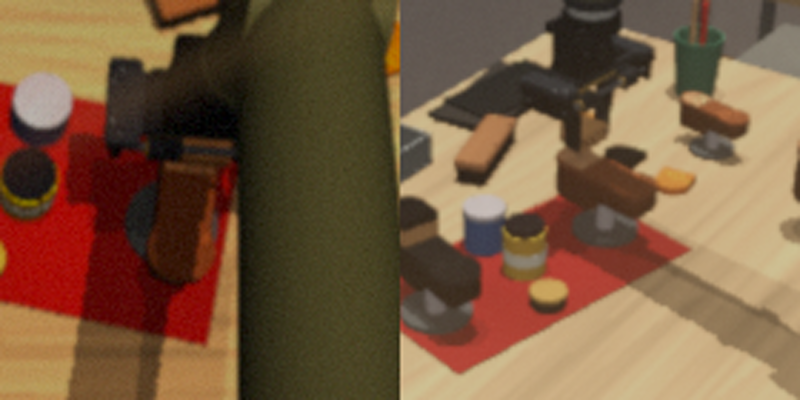

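The lift hangs over the seat, straight edge towards the toe. I lower it gently.

Request:
apply_moves(plan=[[0.045,0,-0.001,0.01,0,0,0],[0.045,0,-0.001,0.018,0,0,0],[0.045,0,-0.001,0.022,0,0,0],[0.045,0,-0.001,0.024,0,0,0],[0.045,0,-0.001,0.025,0,0,0],[0.045,0,-0.001,0.025,0,0,0]])

```text
time: 24.35
position: [0.552, -0.1651, 0.0967]
tcp_rot: [0.999, -0.044, 0.0, 0.0]
wrist_force: [-0.4, 0.3, -1.2]
width: 0.05
gripper_force: 29.9
```

Request:
apply_moves(plan=[[0.045,0,0,0.001,0,0,0],[0.045,0,0,0.001,0,0,0],[0.055,0,0,0.001,0,0,0],[0.062,0,0,0.001,0,0,0],[0.068,0,0,0.001,0,0,0],[0.07,0,0,0.001,0,0,0],[0.07,0,0,0.001,0,0,0],[0.07,0,0,-0.03,0,0,0],[0.07,0,0,-0.08,0,0,0],[0.07,0,0,-0.12,0,0,0],[0.07,0,0,-0.12,0,0,0]])

```text
time: 25.72
position: [0.5541, -0.1654, 0.2206]
tcp_rot: [0.999, -0.044, 0.004, 0.001]
wrist_force: [0.2, -0.3, -0.7]
width: 0.0697
gripper_force: 0.0
```

```bash
python3 - <<'E'
from h import *
y=.02;g=np.array([.5895,-.338])-.005*np.array([np.cos(y),np.sin(y)]);print(g)
go(*g,.07,np.degrees(y))
print(manip.get_state()["q"].round(2))
E
```

```text
[ 0.584501   -0.33809999]
shift [0.0444 0.169  0.1513] turn [ 0.002 -0.007 -0.108]
 now [ 0.5541 -0.1654  0.2206] a -5.1 t 25.725 w 0.0697 F [ 0.2 -0.3 -0.7]
[ 0.6   0.19 -0.4   1.63  0.08  1.33 -1.47]
```

Request:
apply_moves(plan=[[0.08,0.011,0.04,0,0,0,-0.03],[0.08,0.022,0.08,0,0,0,-0.06],[0.08,0.033,0.12,0,0,0,-0.09],[0.08,0.044,0.169,0,0,0,-0.108],[0.08,0.044,0.169,0.05,0,0,-0.108],[0.08,0.044,0.169,0.08,0,0,-0.108],[0.08,0.044,0.169,0.08,0,0,-0.108],[0.08,0.044,0.169,0.08,0,0,-0.108]])

```text
time: 26.72
position: [0.5813, -0.3373, 0.1375]
tcp_rot: [1.0, 0.01, 0.001, 0.0]
wrist_force: [0.9, -0.4, 1.2]
width: 0.0802
gripper_force: 0.0
```

```bash
python3 - <<'E'
from h import *
go(.5845,-.3381,.0025,1.1)
im=manip.snapshot("top");sd=manip.snapshot("side")
for z in(.05,.065,.08):print("small heel/toe/leftedge",ray("top",[(444,163),(441,204),(434,180)],z).round(3).tolist(), "side", ray("side",[(297,127),(320,136)],z).round(3).tolist())
for c,i in(("top",im),("side",sd)):
  x,f,v=fit(c,i,D,.117,(.558,-.165,-.088));print("lift",c,x,f)
cv2.imwrite("pics/t1.png",cv2.resize(np.hstack([im[100:260,300:480],sd[70:230,220:400]]),(800,356),interpolation=cv2.INTER_CUBIC)[...,::-1])
E
```

```text
shift [0.003  0.0008 0.135 ] turn [ 0.001 -0.001  0.001]
 now [ 0.5813 -0.3373  0.1375] a 1.2 t 26.725 w 0.0802 F [ 0.9 -0.4  1.2]
small heel/toe/leftedge [[0.568, -0.466], [0.454, -0.445], [0.52, -0.433]] side [[0.568, -0.448], [0.45, -0.433]]
small heel/toe/leftedge [[0.563, -0.459], [0.451, -0.438], [0.516, -0.427]] side [[0.554, -0.422], [0.438, -0.407]]
small heel/toe/leftedge [[0.559, -0.453], [0.448, -0.432], [0.512, -0.421]] side [[0.541, -0.395], [0.426, -0.381]]
lift top [ 0.55822883 -0.16697149 -0.078836  ] -2.9862213134765625
lift side [ 0.5562194  -0.16273714 -0.17194074] -1.7473701238632202
```

View pics/t1.png

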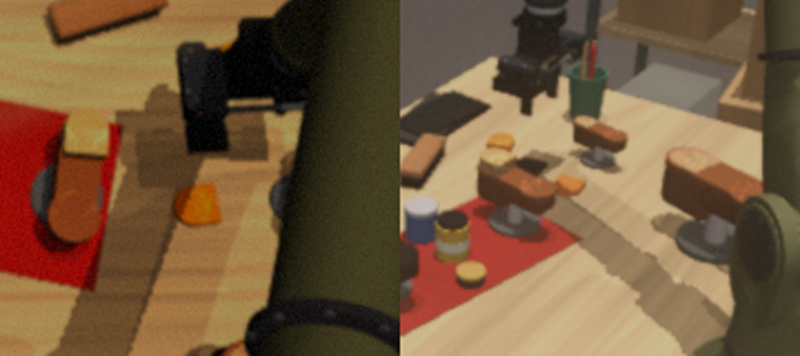

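The lift is seated on the brown shoe (fit (0.558,-0.167), yaw -0.08, against the seat's (0.5585,-0.166)). The gripper is above the black top piece. The small shoe's sole is about 65 mm high, so I grip 5 mm above the bench to keep the gripper's body clear of it.

Request:
apply_moves(plan=[[0.08,0.006,0.001,0.04,0,0,0],[0.08,0.006,0.001,0.08,0,0,0],[0.08,0.006,0.001,0.11,0,0,0],[0.08,0.006,0.001,0.125,0,0,0],[0.08,0.006,0.001,0.131,0,0,0],[0.08,0.006,0.001,0.131,0,0,0],[0.08,0.006,0.001,0.131,0,0,0]])

```text
time: 27.7
position: [0.5878, -0.3387, 0.0071]
tcp_rot: [1.0, 0.01, 0.001, 0.001]
wrist_force: [1.0, -0.3, 0.1]
width: 0.0803
gripper_force: 0.0
```

Request:
apply_moves(plan=[[0.08,0,0,0.002,0,0,0],[0.045,0,0,0.003,0,0,0],[0.045,0,0,0.003,0,0,0],[0.045,0,0,0.003,0,0,0],[0.045,0,0,0.003,0,0,0],[0.045,0,0,0.003,0,0,0]])

```text
time: 28.45
position: [0.5868, -0.3382, 0.0026]
tcp_rot: [1.0, 0.01, 0.0, 0.0]
wrist_force: [-1.2, 0.2, -0.8]
width: 0.0495
gripper_force: 30.0
```

Request:
apply_moves(plan=[[0.045,0,0,-0.03,0,0,0],[0.045,0,0,-0.08,0,0,0],[0.045,0,0,-0.13,0,0,0],[0.045,0,0,-0.18,0,0,0],[0.045,0,0,-0.2,0,0,0],[0.045,0,0,-0.2,0,0,0]])

```text
time: 29.2
position: [0.5874, -0.3383, 0.2037]
tcp_rot: [1.0, 0.01, 0.001, 0.001]
wrist_force: [0.3, 0.1, -0.0]
width: 0.0495
gripper_force: 30.0
```

```bash
python3 - <<'E'
from h import *
y=-.085
# piece was at (.5895,-.338); TCP at grip ~(.588,-.3385)+: grip offset along piece x ~ -1 mm
g=np.array([.558,-.1660])-.001*np.array([np.cos(y),np.sin(y)])
go(*g,.22,np.degrees(y))
sd=manip.snapshot("side");cv2.imwrite("pics/t2.png",cv2.resize(sd[40:190,220:400],(600,500),interpolation=cv2.INTER_CUBIC)[...,::-1])
E
```

```text
shift [-0.0269 -0.173  -0.0166] turn [ 0.001 -0.002  0.105]
 now [ 0.5874 -0.3383  0.2037] a 1.1 t 29.2 w 0.0495 F [ 0.3  0.1 -0. ]
```

View pics/t2.png

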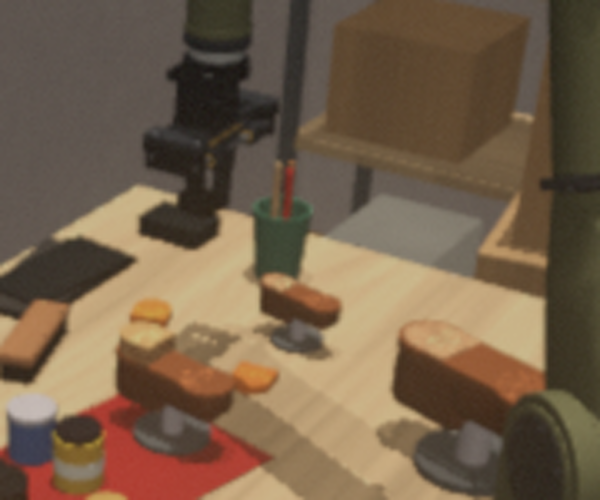

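The top piece is held: its place on the bench, at crop (205,340), is empty and the opening is 49.5 mm. I carry it to the lift.

Request:
apply_moves(plan=[[0.045,-0.007,-0.043,0,0,0,0.03],[0.045,-0.014,-0.086,0,0,0,0.06],[0.045,-0.021,-0.13,0,0,0,0.09],[0.045,-0.0285,-0.173,0,0,0,0.105],[0.045,-0.0285,-0.173,0,0,0,0.105],[0.045,-0.0285,-0.173,0.03,0,0,0.105],[0.045,-0.0285,-0.173,0.055,0,0,0.105],[0.045,-0.0285,-0.173,0.06,0,0,0.105],[0.045,-0.0285,-0.173,0.06,0,0,0.105],[0.045,-0.0285,-0.173,0.06,0,0,0.105]])

```text
time: 30.5
position: [0.5554, -0.1661, 0.1433]
tcp_rot: [0.999, -0.043, 0.001, 0.0]
wrist_force: [-0.1, 0.3, 0.2]
width: 0.0494
gripper_force: 30.0
```

```bash
python3 - <<'E'
from h import *
go(.5555,-.1658,.120,-4.9)
E
```

```text
shift [ 0.     -0.0003  0.0233] turn [ 0.    -0.001  0.   ]
 now [ 0.5554 -0.1661  0.1433] a -4.9 t 30.5 w 0.0494 F [-0.1  0.3  0.2]
```

Request:
apply_moves(plan=[[0.045,0,0,0.01,0,0,0],[0.045,0,0,0.016,0,0,0],[0.045,0,0,0.02,0,0,0],[0.045,0,0,0.022,0,0,0],[0.045,0,0,0.022,0,0,0],[0.045,0,0,0.022,0,0,0]])

```text
time: 31.25
position: [0.555, -0.1658, 0.1208]
tcp_rot: [0.999, -0.043, 0.0, 0.0]
wrist_force: [0.4, -0.4, -0.0]
width: 0.0499
gripper_force: 30.0
```

Request:
apply_moves(plan=[[0.045,0,0,0.001,0,0,0],[0.045,0,0,0.001,0,0,0],[0.055,0,0,0.001,0,0,0],[0.062,0,0,0.001,0,0,0],[0.068,0,0,0.001,0,0,0],[0.07,0,0,0.001,0,0,0],[0.07,0,0,0.001,0,0,0],[0.07,0,0,-0.03,0,0,0],[0.07,0,0,-0.08,0,0,0],[0.07,0,0,-0.1,0,0,0],[0.07,0,0.04,-0.1,0,0,0],[0.07,0,0.08,-0.1,0,0,0],[0.07,0,0.12,-0.1,0,0,0],[0.07,0,0.16,-0.1,0,0,0],[0.07,0,0.2,-0.1,0,0,0],[0.07,0,0.2,-0.1,0,0,0]])

```text
time: 33.25
position: [0.5356, -0.3698, 0.2198]
tcp_rot: [0.999, -0.046, -0.001, 0.001]
wrist_force: [0.6, 0.9, 0.6]
width: 0.0699
gripper_force: 0.0
```

```bash
python3 - <<'E'
from h import *
im=manip.snapshot("top");sd=manip.snapshot("side")
for nm,s,z,p in[("tp",D,.129,(.558,-.166,-.088)),("glue",C(26),.075,(.546,-.017,0)),("nail",C(28.5),.065,(.624,-.036,0)),("pot",C(24),.025,(.48,.028,0))]:
  print(nm,[fit(c,i,s,z,p)[0].round(4) for c,i in(("top",im),("side",sd))])
cv2.imwrite("pics/f.png",cv2.resize(np.hstack([im[100:250,200:380],sd[100:250,190:370]]),(800,333),interpolation=cv2.INTER_CUBIC)[...,::-1])
E
```

```text
tp [array([ 0.5582, -0.1658, -0.1001]), array([ 0.552 , -0.1575,  0.1159])]
glue [array([ 0.5471, -0.0173,  0.0102]), array([ 0.5411, -0.0075,  0.0837])]
nail [array([ 0.6236, -0.0337,  0.3437]), array([ 0.6225, -0.0322,  0.0578])]
pot [array([0.4798, 0.0279, 0.2804]), array([0.4773, 0.0319, 0.3067])]
```

View pics/f.png

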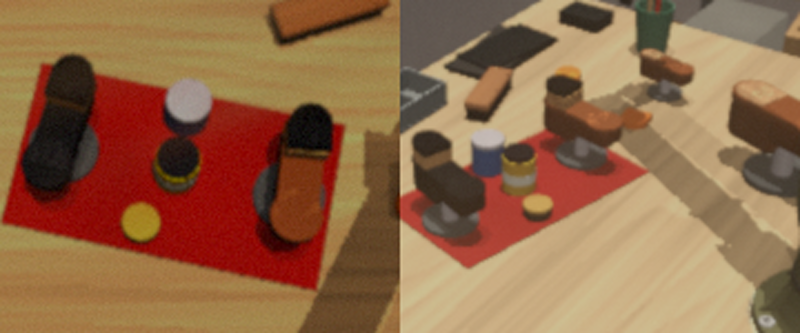

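The heel stack is flush on the brown shoe at (305,130), top-piece fit (0.558,-0.166), yaw -0.10. The glue tin (178,160) and nail tin (188,105) are upright, about 78 mm apart, and the pot has not moved. I hand the job in.

```bash
python3 -c "
from bench import manip
print(manip.finish_job())"
```

```text
the job is handed in; nothing more can be done
None
```

The job is handed in at about 33 s of the 131 s allowed: the lift and top piece are on the brown shoe's heel seat and both tins are in place by my last camera fits, but the hand-in gave no verdict.

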